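# Spot-check three welded coupons with a contact probe

## Task

Take the T-handle probe off its two hooks and, holding it upright, press its sprung tip gently a few millimetres in, for about a second, on the paint dot of each welded coupon: white first, then yellow, then blue. Then hang the probe back on its rack so that its cross-bar is seated in both hooks, and let go. Leave the coupons and the other things on the table where they lie.

Things in the scene. Friction and masses are not known exactly. Their poses are not given: they have to be found in the camera images.
- probe: T-handle contact probe, 0.2 to 0.35 kg: steel cross-bar (diameter 12, 172 long with black end knobs of diameter 20) along y; orange grip block 28 (x) x 40 (y) x 48 (z) centred on the origin, which is on the bar's axis; aluminium barrel with sprung tip below, to -z. Starts hung on both hooks, z up, within 1 mm of centre; may go back either way round
- probe_tip (a point): lowest point of the probe's brass ball tip (diameter 7), on the probe's z axis, 85 mm below the probe's origin when the plunger is out
- plunger (a joint): how far the probe's sprung tip is pushed in, m: 0 fully out, 0.010 fully in; needs about 1 N to start, then 0.4 N per mm (5 N fully in). Below 0.010 the touch is soft, beyond it rigid
- rack: probe rack, fixed: grey base plate 120 x 150 x 10 with two hooks of 8 mm steel rod with red ends, 136 high over all, hook bottoms (rod axis) at height 112. Origin at table level right under the hung probe's origin; z up, x towards the hooks' uprights (50 mm behind the seats), y along the hung bar
- hook_left: the rack's hook on its +y side, a V of rod open upwards, 48 wide between the ends of its arms, lying in the rack's x-z plane; origin on the table plane below its seat
- hook_right: the same hook on the rack's -y side, 100 mm from the other
- hook_left_seat (a point): where the bar's axis lies when it is seated in the left hook, 125 mm above the table
- hook_right_seat (a point): the same for the right hook
- coupon_white: loose rusty welded steel coupon, 40 (x) x 90 (y) x 8.5 mm with a weld bead along the middle of its top, 0.12 kg, lying flat, bearing a white paint dot; origin at the centre of its underside
- mark_white (a point): centre of the white dot (12 mm across) on the coupon's top face, 8.5 mm above the table, 13 mm to the +x side of the bead's middle line
- coupon_yellow: loose rusty welded steel coupon, 40 (x) x 90 (y) x 8.5 mm with a weld bead along the middle of its top, 0.12 kg, lying flat, bearing a yellow paint dot; origin at the centre of its underside
- mark_yellow (a point): centre of the yellow dot (12 mm across) on the coupon's top face, 8.5 mm above the table, 13 mm to the +x side of the bead's middle line
- coupon_blue: loose rusty welded steel coupon, 40 (x) x 90 (y) x 8.5 mm with a weld bead along the middle of its top, 0.12 kg, lying flat, bearing a blue paint dot; origin at the centre of its underside
- mark_blue (a point): centre of the blue dot (12 mm across) on the coupon's top face, 8.5 mm above the table, 13 mm to the +x side of the bead's middle line
- elbow: fixed dark pipe elbow 60 x 60 x 33 mm, a bystander; origin at the centre of its underside
- clamp: fixed C-clamp lying flat, 80 x 165 x 17 mm, a bystander; origin at the centre of its underside
- tin: yellow and white flux tin, 70 across, 40 high mm, a bystander; origin at the centre of its underside

How it is judged:
By the outcome, as a careful person would: the job done as asked, in the order asked, and still so for the second after the job is handed in, with the robot touching nothing.
It also fails if it takes over 64 s, if anything falls off the work surface, if the arm or the gripper's body presses on something with over 40 N, if the wrist force passes 120 N, or if a joint passes its speed limit or range.

## Robot

A 7-joint arm with a two-finger parallel gripper is mounted at the origin on a cart in front of the work surface, level with it; the furniture and walls round the work are solid. World frame = base frame: x ahead of the robot, y to its left, z up, the work surface at z = 0. Lengths are in mm, angles in rad, forces in N, time in s.
With the tool pointing down it reaches from about 425 to 975 mm from the base axis. Payload 16.7 kg.
Tool frame: the origin (TCP) lies at the very end of the fingers, on their centre line; the grasp point (between the pads) lies 19 mm behind it (robot.grip_point_offset is the distance from the TCP to the grasp point, in mm); z points along the fingers, y is the line along which they close (so a half turn about z gives the same grasp; the last joint's range is limited). The gripper opens to 85 mm and grips with 20 to 120 N. Pads are 22 mm wide; open, the fingers measure 114 mm over their backs; the gripper's body (76 mm by 85 mm) begins 54 mm behind the grasp point. The pads swing forward as they close: fully open they stand 13 mm farther back than shut.
Start: joints at [1, 0.426, 0.074, 1.606, -0.034, 1.111, -0.067], TCP at [275.697, -616.09, 231.302] pointing down, gripper open.
Joint ranges: [-2.85, 2.85], [-0.5, 2.14], [-1.23, 1.37], [0.21, 2.46], [-1.02, 4.16], [0.16, 2.05], [-2.73, 2.73]. Speed limits (rad/s): [1.89, 1.89, 2.39, 2.39, 3.01, 3.01, 3.01].

## Interface

Orientations are given as a 3x3 rotation matrix whose columns are the frame's x, y, z axes.
In Python, from rig import robot gives the robot as it stands.
- The arm moves only by the shell command python3 inch.py [OPENING], which reads ROWS from standard input. ROWS is a JSON object whose key "steps" holds a list of rows, 1 to 10 of them, each of 4 numbers: dx, dy, dz in units of 100 mm, then a turn about the tool's z in units of 0.1 rad; each row is the pose to reach, as a shift and turn from the pose commanded when the command began, along the tool's axes at that moment; what a row does not reach only later rows make up. A row lasts 1/8 s, in which the tool goes at most 62.5 mm and 0.188 rad, less where a joint would pass 70% of its speed; a pose out of reach is approached as far as the arm can. OPENING is the finger opening in mm, set as the command begins (- or left out keeps the last). The fingers move at their own pace and stop on an object; the grip force is fixed at half the most. Time passes only in rows, so rows that do not move let the fingers close. It prints the time, the measured TCP pose, the force, the opening and the grip force at its end. Input that does not fit is refused with a message, and nothing moves.
- robot.get_obs(): the state, without advancing time (a new reading comes with each control period).
- robot.read_camera(name): name is "scene" or "top" or "wrist"; returns the picture (400x640x3 uint8, red, green, blue); there is no depth.
- robot.get_calibration(name): a dict with "camera_matrix" (3x3 intrinsics, pixels), "T" (4x4, takes a point from camera to world coordinates). Camera axes: x right, y up, looking along -z (the intrinsics and any distortion apply to the point x, -y, -z); pixel columns grow to the right and rows downward; lengths in mm; the calibration is good to about 2 mm. A picture is of the moment at which its call begins: read the wrist's pose just before it. get_calibration takes no time and is no camera call; for the wrist camera it gives the pose at the moment of the call.
- robot.finish_job(): hands the job in; it is judged then, once.
The state is a dict: "time": time; "q": joint angles; "joint_velocities": joint speeds; "joint_torque": joint torques, N m; "tcp_pos": TCP position; "eef_rot": TCP orientation; "ft_force": force on the tool from outside, world axes, zero at the start; "ft_torque": the same for the moment, N m; "width": finger opening in mm; "finger_force": force on a finger pad.
Only numpy, scipy, OpenCV 4.12 (cv2) and the standard library are available. Lean on these libraries where they do the work, as an engineer would, in place of code of your own. Each camera call takes 0.05 s, during which the arm holds its last target. There are 200 camera calls.

## Working session

There is one attempt and no reset: what is moved stays moved. The work goes in short steps, Python scripts to look and compute and a shell command to move; the robot and the scene stay as the last step left them, time stands still between calls to the robot, and variables do not carry over. Pictures are saved under pics/ and viewed, at most 11 in all, crops included, and the job is handed in when it is done.

```bash
ls; mkdir -p pics; python3 - <<'E'
from rig import robot
import cv2,numpy as np
o=robot.get_obs();print(o['time'],o['tcp_pos'],o['eef_rot'],o['width'])
for n in("scene","top"):
    im=robot.read_camera(n);cv2.imwrite(f'pics/{n}0.png',im[:,:,::-1]);c=robot.get_calibration(n);print(n,c['camera_matrix'],c['T'].round(3) if hasattr(c['T'],'round') else c['T'],c.keys())
E
```

```text
inch.py
pics
rig.py
0.0 [ 275.52806984 -615.74927826  230.61235666] [[ 9.12781537e-01  4.08447710e-01 -5.77656998e-04]
 [ 4.08448113e-01 -9.12780848e-01  1.12370444e-03]
 [-6.82997382e-05 -1.26163958e-03 -9.99999202e-01]] 85.40919826448855
scene [[421.37772495   0.         329.31529616]
 [  0.         421.37772495 204.87962519]
 [  0.           0.           1.        ]] [[-8.20000e-01  2.36000e-01 -5.22000e-01  1.28230e+01]
 [-5.72000e-01 -3.33000e-01  7.49000e-01  7.89057e+02]
 [ 3.00000e-03  9.13000e-01  4.08000e-01  5.56352e+02]
 [ 0.00000e+00  0.00000e+00  0.00000e+00  1.00000e+00]] dict_keys(['camera_matrix', 'T'])
top [[368.8750632    0.         324.06201347]
 [  0.         368.8750632  198.81112241]
 [  0.           0.           1.        ]] [[ 1.700000e-02  9.800000e-01 -1.970000e-01  3.772600e+02]
 [-1.000000e+00  1.200000e-02 -2.700000e-02 -2.430300e+01]
 [-2.400000e-02  1.970000e-01  9.800000e-01  1.081525e+03]
 [ 0.000000e+00  0.000000e+00  0.000000e+00  1.000000e+00]] dict_keys(['camera_matrix', 'T'])
```

View pics/scene0.png

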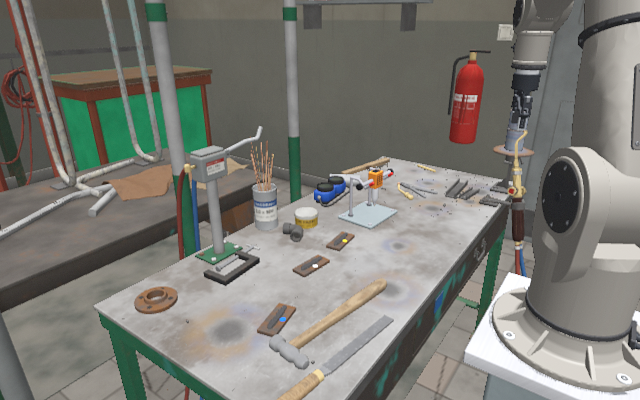

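View pics/top0.png

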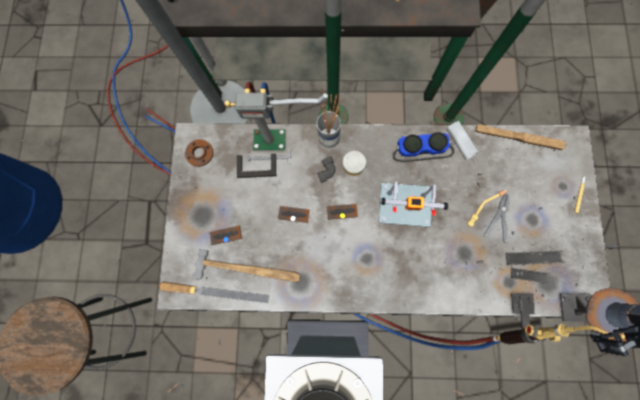

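The scene view shows the probe hung on the rack (orange grip at ~(375,178)). In the top view the dots are at white (293,218), yellow (342,215) and blue (225,239), with the orange grip at (415,202) and the red hook ends at (395,209) and (432,211).

```bash
cat > h.py <<'E'
from rig import robot
import cv2,numpy as np
def ray(c,uv):
    K,T=np.array(c['camera_matrix']),np.array(c['T']);d=np.linalg.inv(K)@[uv[0],uv[1],1]
    return T[:3,3],T[:3,:3]@(d*[1,-1,-1])
def plane(c,uv,z):
    o,d=ray(c,uv);return o+d*(z-o[2])/d[2]
def tri(c1,u1,c2,u2):
    o,d=ray(c1,u1);p,e=ray(c2,u2);s=np.linalg.lstsq(np.c_[d,-e],p-o,rcond=None)[0]
    a,b=o+d*s[0],p+e*s[1];return (a+b)/2,np.linalg.norm(a-b)
R={'orange':((8,150,150),(20,255,255)),'yellow':((24,150,150),(34,255,255)),'blue':((100,120,100),(120,255,255)),'white':((0,0,200),(179,40,255)),'red':((174,150,120),(179,255,255)),'red2':((0,180,120),(5,255,255))}
def blobs(im,name,box=None,amin=4):
    h=cv2.cvtColor(im,cv2.COLOR_RGB2HSV);m=cv2.inRange(h,*R[name])
    if name=='red': m|=cv2.inRange(h,*R['red2'])
    x0,y0,x1,y1=box or (0,0,640,400);k=np.zeros_like(m);k[y0:y1,x0:x1]=m[y0:y1,x0:x1]
    n,_,s,c=cv2.connectedComponentsWithStats(k)
    return [(c[i].round(1),s[i,4],s[i,:4]) for i in range(1,n) if s[i,4]>=amin]
E
python3 - <<'E'
from h import *
t=cv2.imread('pics/top0.png')[:,:,::-1];s=cv2.imread('pics/scene0.png')[:,:,::-1]
ct,cs=robot.get_calibration('top'),robot.get_calibration('scene')
for n,bt,bs in(('white',(280,205,306,225),(305,255,325,275)),('yellow',(330,205,355,222),(335,230,355,250)),('blue',(212,228,240,250),(265,305,300,335)),('orange',(400,190,430,215),(360,160,390,195)),('red',(380,185,445,220),(350,160,400,200))):
    a,b=blobs(t,n,bt),blobs(s,n,bs)
    z=8.5 if n in('white','yellow','blue') else 149 if n=='orange' else 136
    print(n,[(x[0],x[1],plane(ct,x[0],z).round(1)) for x in a],[(x[0],x[1],x[2],plane(cs,x[0],z).round(1)) for x in b])
    if len(a)==1==len(b):print(tri(ct,a[0][0],cs,b[0][0]))
cv2.imwrite('pics/z.png',np.hstack([cv2.resize(t[175:235,370:460],None,fx=4.4,fy=4.4),cv2.resize(s[155:215,330:420],None,fx=4.4,fy=4.4)])[:,:,::-1])
E
```

```text
white [(array([292.4, 218.1]), np.int32(17), array([533.6,  97.2,   8.5]))] [(array([315. , 265.5]), np.int32(16), array([313, 264,   5,   4], dtype=int32), array([536.5,  96.3,   8.5]))]
(array([534.3154054 ,  97.58234369,   9.72153387]), np.float64(2.0391621594441705))
yellow [(array([341.9, 215.2]), np.int32(21), array([544.1, -48.3,   8.5]))] [(array([344.3, 240.2]), np.int32(10), array([343, 239,   4,   3], dtype=int32), array([547.5, -50. ,   8.5]))]
(array([544.82628845, -47.75618096,  10.15917737]), np.float64(2.1247174523833254))
blue [(array([225.5, 238.8]), np.int32(18), array([469.9, 291.1,   8.5]))] [(array([282.5, 318.7]), np.int32(23), array([280, 317,   6,   5], dtype=int32), array([472.2, 290.6,   8.5]))]
(array([470.51939933, 291.29672876,   9.54920584]), np.float64(1.588518411397653))
orange [(array([413.9, 203.1]), np.int32(94), array([ 556. , -228.9,  149. ]))] [(array([375.5, 178.4]), np.int32(159), array([369, 171,  14,  18], dtype=int32), array([ 532.2, -179.8,  149. ]))]
(array([ 560.66262639, -233.74694892,  126.3617948 ]), np.float64(0.7347757521378181))
red [(array([433.4, 212.3]), np.int32(7), array([ 535., -281.,  136.]))] [(array([390.4, 173.7]), np.int32(9), array([388, 172,   5,   4], dtype=int32), array([ 532.3, -270.6,  136. ])), (array([371.2, 183.9]), np.int32(10), array([369, 183,   5,   3], dtype=int32), array([ 537.2, -165.9,  136. ]))]
```

View pics/z.png

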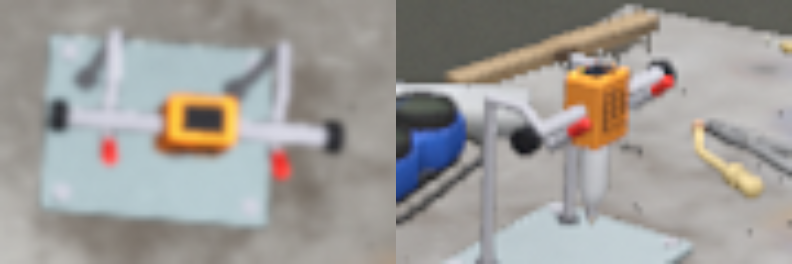

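The crop shows the probe hung with the rack's uprights on the far (+x) side. The bar ends are at top pixels ≈(383,201) and (445.5,206), so the rack is yawed slightly.

```bash
cat >> h.py <<'E'
def go(target,yaw=None,commanded=None):
    """shift in tool axes to bring TCP to target, turn to bring tool y to yaw (mod pi)"""
    o=robot.get_obs();Rm=np.array(o['eef_rot']);d=Rm.T@(np.array(target)-o['tcp_pos'])
    a=np.arctan2(Rm[1,1],Rm[0,1]);t=0 if yaw is None else -((yaw-a+np.pi/2)%np.pi-np.pi/2)
    print('t',o['time'],'tcp',np.round(o['tcp_pos'],1),'yaw',round(a,3),'shift',d.round(1),'turn',round(t,3),'q',np.round(o['q'],2))
E
python3 - <<'E'
from h import *
ct=robot.get_calibration('top')
l,r=plane(ct,(383,201.1),125),plane(ct,(445.5,205.9),125);print(l,r,np.linalg.norm(l-r),(l+r)/2)
y=l-r;th=np.arctan2(-y[0],y[1]);print('rack yaw',th)
go([530,-233,260],th)
E
```

```text
[ 564.95642606 -153.49566321  125.        ] [ 554.1474989  -316.12884452  125.        ] 162.99197701208092 [ 559.55196248 -234.81225387  125.        ]
rack yaw -0.06636440401940966
t 0.1 tcp [ 275.6 -615.8  230.7] yaw -1.15 shift [ 388.6 -245.5  -29.1] turn -1.084 q [ 1.    0.43  0.07  1.61 -0.03  1.11 -0.07]
```

The manual's scale: shifts go in units of 100 mm and turns go in units of 0.1 rad. Converting my numbers, 389 mm is 3.89, 350 mm is 3.5, -1.084 rad is -10.84.

```bash
echo '{"steps":[[0.5, -0.3, -0.29, -1.5], [1, -0.62, -0.29, -3], [1.5, -0.94, -0.29, -4.5], [2, -1.26, -0.29, -6], [2.5, -1.58, -0.29, -7.5], [3, -1.9, -0.29, -9], [3.5, -2.2, -0.29, -10], [3.89, -2.45, -0.29, -10.84], [3.89, -2.45, -0.29, -10.84], [3.89, -2.45, -0.29, -10.84]]}' | python3 inch.py 85; python3 - <<'E'
from h import *
im=robot.read_camera('wrist');cv2.imwrite('pics/w1.png',im[:,:,::-1]);c=robot.get_calibration('wrist');print(np.round(c['T'],3),c['camera_matrix'])
go([530,-233,260],-.066)
for n in('orange','red'):
    for b in blobs(im,n,None,30): print(n,b,plane(c,b[0],149 if n=='orange' else 136).round(1))
E
```

```text
time: 1.35
tcp_pos: [530.3, -234.0, 260.0]
eef_rot: [[0.067, 0.998, -0.001], [0.998, -0.067, -0.0], [-0.0, -0.001, -1.0]]
ft_force: [-0.0, -0.1, -0.3]
width: 85.4
finger_force: 0.0
[[ 9.98000e-01  6.40000e-02  2.00000e-02  5.35549e+02]
 [-6.70000e-02  9.52000e-01  2.98000e-01 -1.57938e+02]
 [-0.00000e+00 -2.99000e-01  9.54000e-01  4.03069e+02]
 [ 0.00000e+00  0.00000e+00  0.00000e+00  1.00000e+00]] [[330.01855831   0.         324.37444937]
 [  0.         330.01855831 201.26025824]
 [  0.           0.           1.        ]]
t 1.4 tcp [ 530.1 -234.6  260.1] yaw -0.068 shift [ 1.6 -0.2  0.1] turn -0.002 q [ 0.57  0.26 -0.31  1.77  0.09  1.12  0.16]
orange (array([361.2, 187.9]), np.int32(342), array([344, 169,  36,  48], dtype=int32)) [ 560.1 -228.1  149. ]
orange (array([367.4, 181. ]), np.int32(35), array([353, 178,  22,  15], dtype=int32)) [ 565.2 -222.8  149. ]
orange (array([365.8, 207.3]), np.int32(35), array([351, 197,  23,  14], dtype=int32)) [ 563.3 -244.7  149. ]
red (array([336.8, 127. ]), np.int32(192), array([327, 122,  20,  11], dtype=int32)) [ 543.8 -180.5  136. ]
red (array([335.4, 240.5]), np.int32(154), array([327, 235,  18,  12], dtype=int32)) [ 537.1 -278.1  136. ]
```

View pics/w1.png

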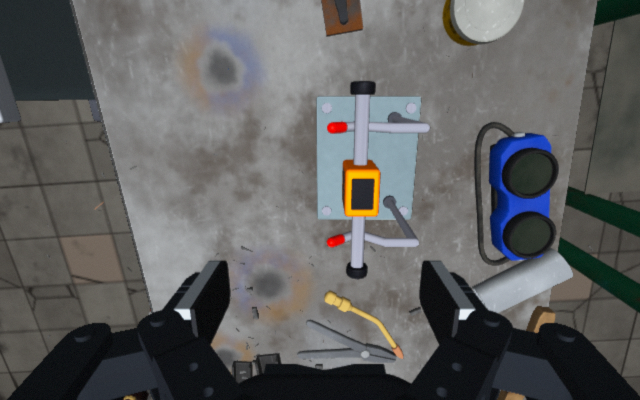

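The wrist view has the bar's knobs at (363,87) and (357,270), the grip at (362,188) and the red hook ends at (337,127) and (335,240).

```bash
python3 - <<'E'
from h import *
im=cv2.imread('pics/w1.png')[:,:,::-1];c=robot.get_calibration('wrist');ct=robot.get_calibration('top')
g=cv2.cvtColor(im,cv2.COLOR_RGB2GRAY)
P=[]
for x0,y0,x1,y1 in((345,72,382,102),(340,256,375,286)):
    m=(g[y0:y1,x0:x1]<60).astype(np.uint8);n,_,s,cc=cv2.connectedComponentsWithStats(m);i=1+s[1:,4].argmax();uv=cc[i]+[x0,y0];P.append(plane(c,uv,125));print(uv,s[i],P[-1].round(1))
print((P[0]+P[1])/2,np.linalg.norm(P[0]-P[1]),np.arctan2(P[1][0]-P[0][0],P[0][1]-P[1][1]))
# bar axis columns at rows
for row in(105,115,145,150,230,250):
    r=g[row,340:390];k=np.where(r>150)[0]+340;print(row,k.min(),k.max(),plane(c,(k.mean(),row),125).round(1))
# grip: bbox of orange, triangulate with top
h=cv2.cvtColor(im,cv2.COLOR_RGB2HSV);m=cv2.inRange(h[150:225,335:390],(5,150,60),(25,255,255));print('grip bbox',cv2.boundingRect(m))
print(tri(c,(361.6,188),ct,(413.9,203.1)))
E
```

```text
[362.4620462   87.21782178] [  6   9  24  14 303] [ 566.3 -151.8  125. ]
[356.26637555 271.29257642] [  6   6  21  17 229] [ 555.  -316.1  125. ]
[ 560.64755166 -233.94739904  125.        ] 164.6043911154634 -0.0685624504274848
105 340 389 [ 567.9 -165.6  125. ]
115 340 387 [ 566.6 -173.3  125. ]
145 340 389 [ 566.6 -197.8  125. ]
150 340 389 [ 566.7 -202.   125. ]
230 353 362 [ 557.7 -274.1  125. ]
250 352 362 [ 556.5 -294.   125. ]
grip bbox (8, 10, 37, 57)
(array([ 563.72083852, -237.99197704,  111.07036098]), np.float64(1.6601324855480004))
```

```bash
python3 -c "
from h import *
go([560.4,-234.2,108],-.068)"
```

```text
t 1.4 tcp [ 530.1 -234.6  260.1] yaw -0.068 shift [  2.5  30.3 152.1] turn 0.0 q [ 0.57  0.26 -0.31  1.77  0.09  1.12  0.16]
```

To row units: 152 mm is 1.52, 130 mm is 1.3.

```bash
echo '{"steps":[[0.025, 0.303, 0.2, 0], [0.025, 0.303, 0.6, 0], [0.025, 0.303, 1, 0], [0.025, 0.303, 1.3, 0], [0.025, 0.303, 1.52, 0], [0.025, 0.303, 1.52, 0]]}' | python3 inch.py 85; echo '{"steps":[[0, 0, 0, 0], [0, 0, 0, 0], [0, 0, 0, 0], [0, 0, 0, 0], [0, 0, 0, 0], [0, 0, 0, 0], [0, 0, 0, 0], [0, 0, 0, 0]]}' | python3 inch.py 20
```

```text
time: 2.15
tcp_pos: [559.5, -234.0, 106.8]
eef_rot: [[0.068, 0.998, -0.003], [0.998, -0.068, 0.001], [0.001, -0.003, -1.0]]
ft_force: [-0.2, 0.0, 0.7]
width: 85.2
finger_force: 0.0
time: 3.15
tcp_pos: [560.8, -233.3, 109.0]
eef_rot: [[0.066, 0.998, -0.0], [0.998, -0.066, -0.0], [-0.0, -0.0, -1.0]]
ft_force: [-5.5, 0.4, 8.9]
width: 27.4
finger_force: 58.8
```

To row units: -115 mm is -1.15, -85 mm is -0.85.

```bash
echo '{"steps":[[0, 0, -0.2, 0], [0, 0, -0.5, 0], [0, 0, -0.85, 0], [0, 0, -1.15, 0], [0, 0, -1.15, 0], [0, 0, -1.15, 0]]}' | python3 inch.py; python3 - <<'E'
from h import *
for n in('wrist','scene'):
    im=robot.read_camera(n);cv2.imwrite(f'pics/{n}2.png',im[:,:,::-1])
    if n=='wrist':
        c=robot.get_calibration(n);print(np.round(c['T'],3));w=im
    else: s=im
go([545.5,-47.5,224])
cv2.imwrite('pics/both2.png',np.hstack([cv2.resize(w[100:400,180:460],(480,514)),cv2.resize(s[120:220,330:390],(308,514))])[:,:,::-1])
E
```

```text
time: 3.9
tcp_pos: [560.7, -233.0, 223.2]
eef_rot: [[0.066, 0.998, -0.0], [0.998, -0.066, 0.0], [0.0, -0.0, -1.0]]
ft_force: [0.5, 0.1, -4.0]
width: 27.2
finger_force: 59.9
[[ 9.98000e-01  6.20000e-02  2.00000e-02  5.65976e+02]
 [-6.60000e-02  9.52000e-01  2.98000e-01 -1.56363e+02]
 [-1.00000e-03 -2.98000e-01  9.55000e-01  3.65707e+02]
 [ 0.00000e+00  0.00000e+00  0.00000e+00  1.00000e+00]]
t 4.0 tcp [ 560.6 -232.9  222.4] yaw -0.066 shift [184.  -27.2  -1.4] turn 0 q [ 0.54  0.34 -0.31  1.76  0.12  1.06  0.12]
```

View pics/both2.png

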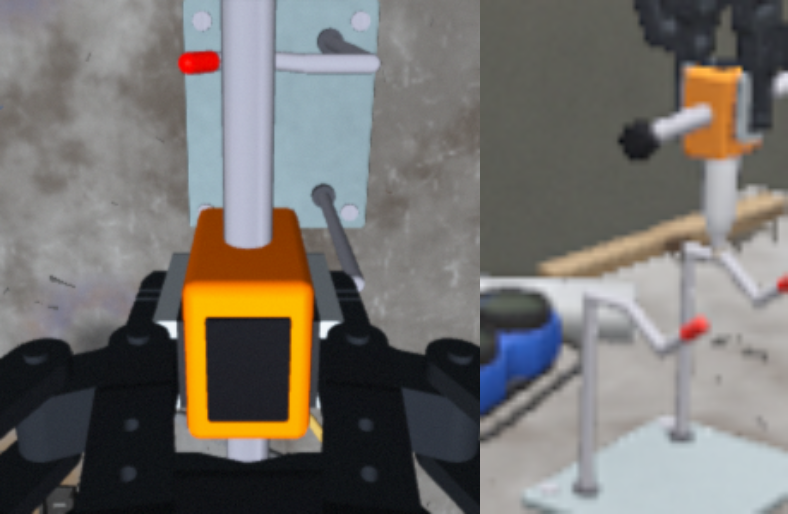

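The probe hangs upright in the grip, clear of both hooks. In the wrist image its top face is centred at about (325,310).

```bash
python3 -c "
from h import *
c=robot.get_calibration('wrist');print(plane(c,(325,310),263),plane(c,(325,310),262))"
echo '{"steps":[[0.35, -0.05, 0, 0], [0.75, -0.12, 0, 0], [1.15, -0.2, 0, 0], [1.15, -0.27, 0, 0], [1.15, -0.27, 0, 0]]}' | python3 inch.py
cat > look.py <<'E'
from h import *
import sys
im=robot.read_camera('wrist');c=robot.get_calibration('wrist');cv2.imwrite(f'pics/{sys.argv[1]}.png',im[:,:,::-1])
for n in sys.argv[2:]:
    for b in blobs(im,n,None,40):
        p=plane(c,b[0],8.5)
        if b[1]<900:print(n,b,p.round(1))
go([534,98,180])
E
python3 look.py w3 white yellow
```

```text
[ 561.29910616 -229.52048116  263.        ] [ 561.25325436 -230.23434446  262.        ]
time: 4.62
tcp_pos: [541.2, -116.9, 222.8]
eef_rot: [[0.066, 0.998, -0.001], [0.998, -0.066, -0.0], [-0.0, -0.001, -1.0]]
ft_force: [-0.5, -0.7, -3.1]
width: 27.2
finger_force: 59.8
white (array([331.7, 186. ]), np.int32(256), array([330, 122,   4, 121], dtype=int32)) [ 548.7 -135.1    8.5]
white (array([488.8, 131.7]), np.int32(140), array([479, 125,  19,  15], dtype=int32)) [719.2 -86.6   8.5]
white (array([408.2, 216. ]), np.int32(53), array([404, 213,   9,   7], dtype=int32)) [ 634.5 -176.6    8.5]
white (array([409.1, 283. ]), np.int32(142), array([395, 281,  30,   5], dtype=int32)) [ 636.4 -264.5    8.5]
white (array([279.4, 291. ]), np.int32(48), array([273, 288,  10,   9], dtype=int32)) [ 475.9 -265.1    8.5]
white (array([369.6, 291. ]), np.int32(47), array([367, 288,  10,   9], dtype=int32)) [ 587.6 -272.5    8.5]
t 4.675 tcp [ 541.5 -117.4  222.9] yaw -0.067 shift [214.4 -21.9  42.9] turn 0 q [ 0.41  0.26 -0.37  1.87  0.11  1.03 -0.07]
```

```bash
python3 - <<'E'
from h import *
im=cv2.imread('pics/wrist2.png')[:,:,::-1]
# calibration at that moment was for TCP (560.6,-232.9,222.4); now shifted: relative to the tool instead
c=robot.get_calibration('wrist');t=robot.get_obs()['tcp_pos']
for v in(264.5,355.5):print((plane(c,(325,v),t[2]+40)-t).round(1))
for u in(186,311):print((plane(c,(u/1.714+180,310),t[2]+40)-t).round(1))
E
echo '{"steps":[[0.4, 0.2, 0, 0], [0.85, 0.4, 0, 0], [1.15, 0.5, 0, 0], [1.15, 0.5, 0, 0], [1.15, 0.5, 0, 0]]}' | python3 inch.py; python3 look.py w4 white yellow
```

```text
[ 1.9 21.4 40. ]
[ -0.6 -17.3  40. ]
[-12.6   3.9  40. ]
[14.   2.1 40. ]
time: 5.3
tcp_pos: [599.2, -6.4, 222.8]
eef_rot: [[0.067, 0.998, -0.001], [0.998, -0.067, -0.0], [-0.0, -0.001, -1.0]]
ft_force: [0.2, -0.5, -2.2]
width: 27.4
finger_force: 59.9
white (array([253.4,  73.2]), np.int32(123), array([248,  67,  12,  13], dtype=int32)) [534.5  98.6   8.5]
white (array([426.3, 235.6]), np.int32(839), array([410, 210,  32,  56], dtype=int32)) [713.4 -92.    8.5]
white (array([279.4, 291. ]), np.int32(48), array([273, 288,  10,   9], dtype=int32)) [ 533.4 -154.5    8.5]
white (array([369.6, 291. ]), np.int32(47), array([367, 288,  10,   9], dtype=int32)) [ 645.1 -162.     8.5]
white (array([320. , 362.5]), np.int32(77), array([316, 357,  10,  11], dtype=int32)) [ 575.8 -267.4    8.5]
white (array([329.4, 362.3]), np.int32(41), array([327, 357,   5,  11], dtype=int32)) [ 588.4 -267.9    8.5]
yellow (array([278.5, 209. ]), np.int32(100), array([273, 204,  12,  11], dtype=int32)) [544.  -47.5   8.5]
t 5.35 tcp [599.1  -6.7 223. ] yaw -0.068 shift [100.1 -72.1  43. ] turn 0 q [ 0.24  0.34 -0.41  1.77  0.16  1.07 -0.3 ]
```

View pics/w4.png

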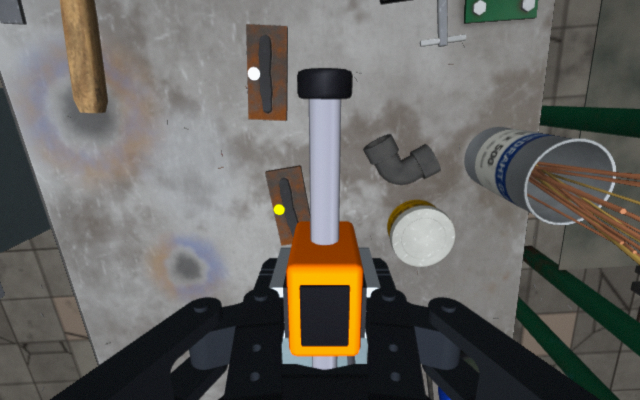

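The view shows the white dot at (253,73) and the yellow at (278,209). The rays land at (534.5,98.6) and (544,-47.5), within 1.5 mm of the top-camera positions. Next: over white, then down.

```bash
echo '{"steps":[[0.35, -0.25, 0, 0], [0.7, -0.5, 0.1, 0], [1.003, -0.718, 0.3, 0], [1.003, -0.718, 0.7, 0], [1.003, -0.718, 1.1, 0], [1.003, -0.718, 1.32, 0], [1.003, -0.718, 1.37, 0], [1.003, -0.718, 1.37, 0], [1.003, -0.718, 1.37, 0]]}' | python3 inch.py; python3 -c "
from h import *
go([534.3,98.2,73.5]);o=robot.get_obs();print(o['ft_force'])"
```

```text
time: 6.48
tcp_pos: [534.9, 99.6, 87.4]
eef_rot: [[0.067, 0.998, 0.002], [0.998, -0.067, 0.0], [0.0, 0.002, -1.0]]
ft_force: [-0.2, -0.4, -3.2]
width: 27.5
finger_force: 60.0
t 6.475 tcp [534.9  99.6  87.4] yaw -0.067 shift [-1.4 -0.6 13.9] turn 0 q [ 0.06  0.43 -0.44  2.    0.26  0.76 -0.6 ]
[-0.23965473 -0.39841582 -3.17849867]
```

To row units: 3 mm is 0.03, -1 mm is -0.01.

```bash
echo '{"steps":[[-0.01, -0.005, 0.03, 0], [-0.01, -0.005, 0.07, 0], [-0.01, -0.005, 0.09, 0], [-0.01, -0.005, 0.09, 0]]}' | python3 inch.py; for i in 1; do python3 -c "
from h import *
go([534.3,98.2,73.5]);print(robot.get_obs()['ft_force'].round(1))
im=robot.read_camera('scene');c=robot.get_calibration('scene');cv2.imwrite('pics/s5.png',cv2.resize(im[200:290,260:380],(800,600),interpolation=cv2.INTER_CUBIC)[:,:,::-1])"; done
```

```text
time: 6.98
tcp_pos: [533.6, 98.8, 77.2]
eef_rot: [[0.066, 0.998, -0.0], [0.998, -0.066, -0.0], [-0.0, -0.0, -1.0]]
ft_force: [0.5, -0.7, -1.7]
width: 27.4
finger_force: 60.1
t 6.975 tcp [533.6  98.8  77.2] yaw -0.066 shift [-0.5  0.7  3.7] turn 0 q [ 0.05  0.44 -0.43  2.01  0.27  0.75 -0.61]
[ 0.5 -0.7 -1.7]
```

View pics/s5.png

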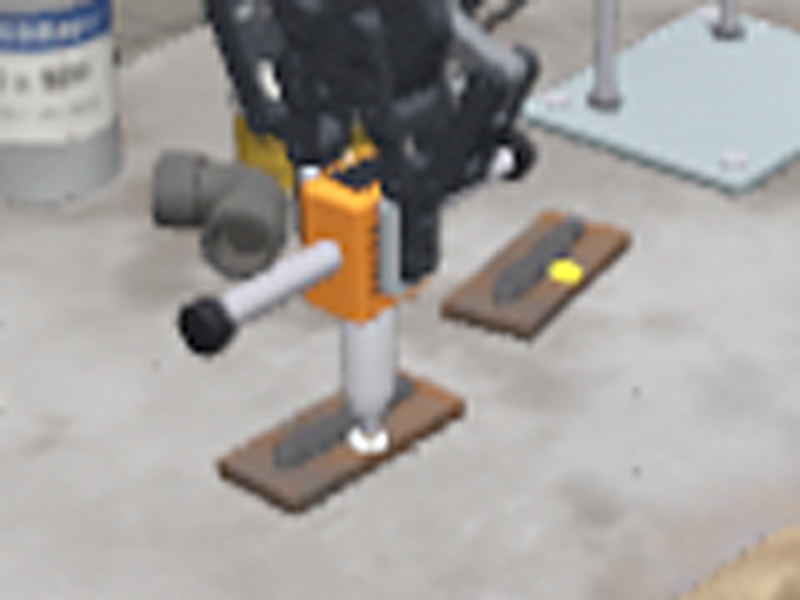

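The tip sits centred on the white dot at about (368,432) in the crop, just touching. Press about 3.5 mm more and hold.

To row units: 3.5 mm is 0.035, 1.5 mm is 0.015.

```bash
echo '{"steps":[[0, 0, 0.015, 0], [0, 0, 0.035, 0], [0, 0, 0.035, 0], [0, 0, 0.035, 0], [0, 0, 0.035, 0], [0, 0, 0.035, 0], [0, 0, 0.035, 0], [0, 0, 0.035, 0], [0, 0, 0.035, 0], [0, 0, 0.035, 0]]}' | python3 inch.py; python3 -c "
from h import *
print(robot.get_obs()['ft_force'].round(1))"
```

```text
time: 8.28
tcp_pos: [533.7, 98.7, 73.9]
eef_rot: [[0.066, 0.998, 0.0], [0.998, -0.066, 0.0], [0.0, 0.0, -1.0]]
ft_force: [-0.3, -0.0, -0.5]
width: 27.5
finger_force: 60.2
[-0.3 -0.  -0.5]
```

```bash
echo '{"steps":[[0, 0, 0, 0], [0, 0, -0.15, 0], [0, 0, -0.4, 0], [-0.4, 0.06, -0.4, 0], [-0.9, 0.12, -0.4, 0], [-1.3, 0.18, -0.4, 0], [-1.45, 0.195, -0.4, 0], [-1.45, 0.195, -0.15, 0], [-1.45, 0.195, -0.09, 0], [-1.45, 0.195, -0.09, 0]]}' | python3 inch.py; python3 -c "
from h import *
go([544.2,-47.6,73.9]);print(robot.get_obs()['ft_force'].round(1))"
```

```text
time: 9.52
tcp_pos: [543.5, -46.4, 83.1]
eef_rot: [[0.065, 0.998, -0.001], [0.998, -0.065, 0.0], [0.0, -0.001, -1.0]]
ft_force: [0.5, 1.2, -3.6]
width: 27.1
finger_force: 59.9
t 9.525 tcp [543.5 -46.4  83.1] yaw -0.065 shift [-1.1  0.8  9.2] turn 0 q [ 0.29  0.43 -0.4   2.    0.24  0.75 -0.31]
[ 0.5  1.2 -3.6]
```

```bash
echo '{"steps":[[-0.005, 0.004, 0.04, 0], [-0.005, 0.004, 0.07, 0], [-0.005, 0.004, 0.09, 0], [-0.005, 0.004, 0.09, 0], [-0.005, 0.004, 0.09, 0], [-0.005, 0.004, 0.09, 0], [-0.005, 0.004, 0.09, 0], [-0.005, 0.004, 0.09, 0], [-0.005, 0.004, 0.09, 0], [-0.005, 0.004, 0.09, 0]]}' | python3 inch.py; python3 - <<'E'
from h import *
print(robot.get_obs()['ft_force'].round(1))
im=robot.read_camera('scene');cv2.imwrite('pics/s6.png',cv2.resize(im[190:280,280:400],(800,600),interpolation=cv2.INTER_CUBIC)[:,:,::-1])
E
echo '{"steps":[[0, 0, 0, 0], [0, 0, 0, 0]]}' | python3 inch.py
```

```text
time: 10.78
tcp_pos: [543.9, -47.7, 73.8]
eef_rot: [[0.066, 0.998, 0.0], [0.998, -0.066, 0.0], [0.0, 0.0, -1.0]]
ft_force: [1.8, 0.7, 0.3]
width: 27.4
finger_force: 60.4
[1.8 0.7 0.3]
time: 11.08
tcp_pos: [543.9, -47.8, 73.8]
eef_rot: [[0.066, 0.998, -0.0], [0.998, -0.066, 0.0], [0.0, -0.0, -1.0]]
ft_force: [1.4, -0.0, -0.2]
width: 27.5
finger_force: 60.4
```

View pics/s6.png

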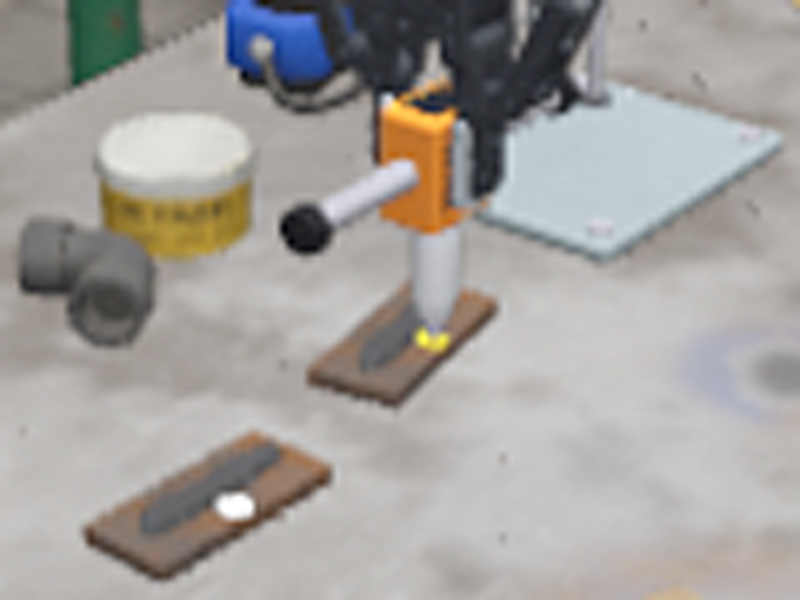

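The tip is pressed on the centre of the yellow dot (≈(432,338) in the crop), and both coupons lie undisturbed. Next, a look at blue on the way.

```bash
echo '{"steps":[[0, 0, -0.3, 0], [0, 0, -0.7, 0], [0.4, -0.05, -1, 0], [0.9, -0.12, -1.1, 0], [1.4, -0.2, -1.1, 0], [1.9, -0.28, -1.1, 0], [2.25, -0.34, -1.1, 0], [2.36, -0.35, -1.1, 0], [2.36, -0.35, -1.1, 0], [2.36, -0.35, -1.1, 0]]}' | python3 inch.py; python3 look.py w7 blue | cut -c1-200; python3 -c "
from h import *
go([470.2,291.2,83])"
```

```text
time: 12.32
tcp_pos: [524.7, 188.5, 183.6]
eef_rot: [[0.068, 0.998, -0.001], [0.998, -0.068, -0.001], [-0.001, -0.0, -1.0]]
ft_force: [0.1, -0.7, -3.6]
width: 27.6
finger_force: 60.1
blue (array([255.9,  70.1]), np.int32(75), array([249,  63,  14,  15], dtype=int32)) [470.5 293.    8.5]
t 12.375 tcp [524.8 188.5 183.7] yaw -0.068 shift [-89.6  15.4   3.7] turn 0 q [-0.02  0.33 -0.53  1.89  0.2   0.97 -0.71]
t 12.375 tcp [524.8 188.5 183.7] yaw -0.068 shift [ 98.9 -61.4 100.6] turn 0 q [-0.02  0.33 -0.53  1.89  0.2   0.97 -0.71]
```

To row units: -61.3 mm is -0.613, 100 mm is 1.

```bash
echo '{"steps":[[0.4, -0.25, 0, 0], [0.8, -0.5, 0, 0], [0.995, -0.613, 0.2, 0], [0.995, -0.613, 0.6, 0], [0.995, -0.613, 0.9, 0], [0.995, -0.613, 1, 0], [0.995, -0.613, 1, 0], [0.995, -0.613, 1, 0]]}' | python3 inch.py; python3 - <<'E'
from h import *
go([470.4,291.9,73.9]);print(robot.get_obs()['ft_force'].round(1))
im=robot.read_camera('scene');cv2.imwrite('pics/s8.png',cv2.resize(im[250:340,220:340],(800,600),interpolation=cv2.INTER_CUBIC)[:,:,::-1])
E
```

```text
time: 13.38
tcp_pos: [470.7, 293.6, 85.1]
eef_rot: [[0.066, 0.998, 0.001], [0.998, -0.066, 0.001], [0.001, 0.001, -1.0]]
ft_force: [0.0, -0.1, -2.9]
width: 27.3
finger_force: 59.9
t 13.375 tcp [470.7 293.6  85.1] yaw -0.067 shift [-1.7 -0.2 11.2] turn 0 q [-0.25  0.46 -0.53  1.97  0.32  0.79 -1.03]
[ 0.  -0.1 -2.9]
```

View pics/s8.png

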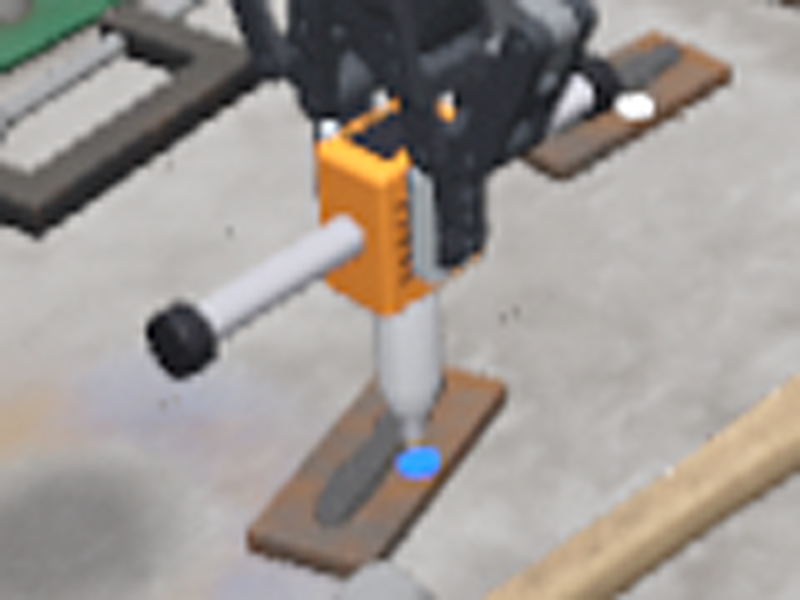

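The tip is a few mm above the blue dot (≈(417,462) in the crop) and in line with it. Press and hold.

To row units: 11 mm is 0.11, 9 mm is 0.09.

```bash
echo '{"steps":[[-0.007, 0, 0.05, 0], [-0.007, 0, 0.09, 0], [-0.007, 0, 0.11, 0], [-0.007, 0, 0.11, 0], [-0.007, 0, 0.11, 0], [-0.007, 0, 0.11, 0], [-0.007, 0, 0.11, 0], [-0.007, 0, 0.11, 0], [-0.007, 0, 0.11, 0], [-0.007, 0, 0.11, 0]]}' | python3 inch.py; echo '{"steps":[[0, 0, 0, 0], [0, 0, 0, 0], [0, 0, 0, 0]]}' | python3 inch.py; echo '{"steps":[[0, 0, -0.3, 0], [0, 0, -0.7, 0], [0, 0, -1.1, 0], [0, 0, -1.5, 0], [0, 0, -1.5, 0], [0, 0, -1.5, 0]]}' | python3 inch.py; python3 -c "
from h import *
go([560.5,-233.6,224],-.067)"
```

```text
time: 14.68
tcp_pos: [469.9, 292.7, 72.9]
eef_rot: [[0.066, 0.998, 0.0], [0.998, -0.066, 0.0], [0.0, 0.0, -1.0]]
ft_force: [2.2, 0.3, -0.3]
width: 27.2
finger_force: 60.5
time: 15.05
tcp_pos: [469.9, 292.7, 72.8]
eef_rot: [[0.066, 0.998, -0.0], [0.998, -0.066, 0.0], [0.0, -0.0, -1.0]]
ft_force: [0.0, 1.4, -0.1]
width: 27.3
finger_force: 60.5
time: 15.8
tcp_pos: [469.3, 292.2, 221.9]
eef_rot: [[0.066, 0.998, -0.001], [0.998, -0.066, -0.001], [-0.001, -0.001, -1.0]]
ft_force: [-0.3, -0.6, -3.8]
width: 27.6
finger_force: 60.4
t 15.8 tcp [469.3 292.2 221.9] yaw -0.066 shift [-518.6  125.7   -1.8] turn 0.001 q [-0.18  0.29 -0.59  1.86  0.19  1.05 -0.91]
```

To row units: -40 mm is -0.4, -518 mm is -5.18.

```bash
echo '{"steps":[[-0.4, 0.1, -0.12, 0], [-0.95, 0.23, -0.12, 0], [-1.5, 0.36, -0.12, 0], [-2.05, 0.49, -0.12, 0], [-2.6, 0.63, -0.12, 0], [-3.15, 0.76, -0.12, 0], [-3.7, 0.9, -0.12, 0], [-4.25, 1.03, -0.12, 0], [-4.8, 1.16, -0.12, 0], [-5.18, 1.254, -0.12, 0]]}' | python3 inch.py; echo '{"steps":[[0, 0, 0, 0], [0, 0, 0, 0], [0, 0, 0, 0]]}' | python3 inch.py; python3 -c "
from h import *
go([560.3,-233.5,150],-.067)"
```

```text
time: 17.05
tcp_pos: [559.8, -235.1, 232.7]
eef_rot: [[0.068, 0.998, -0.003], [0.998, -0.068, 0.001], [0.0, -0.003, -1.0]]
ft_force: [0.2, -0.1, -2.8]
width: 27.0
finger_force: 60.0
time: 17.42
tcp_pos: [560.7, -231.0, 234.3]
eef_rot: [[0.064, 0.998, -0.001], [0.998, -0.064, 0.001], [0.001, -0.001, -1.0]]
ft_force: [-0.3, 0.4, -3.2]
width: 27.1
finger_force: 60.1
t 17.425 tcp [ 560.7 -231.   234.3] yaw -0.064 shift [-2.5 -0.2 84.3] turn 0.003 q [ 0.52  0.33 -0.29  1.75  0.11  1.08  0.13]
```

To row units: 95 mm is 0.95, 75 mm is 0.75.

```bash
echo '{"steps":[[0, 0, 0.35, 0], [0, 0, 0.75, 0], [0, 0, 0.95, 0], [0, 0, 0.95, 0], [0, 0, 0.95, 0]]}' | python3 inch.py; python3 -c "
from h import *
go([560.3,-233.3,108.5],-.067)
im=robot.read_camera('wrist');cv2.imwrite('pics/w9.png',cv2.resize(im[20:400,180:460],None,fx=1.5,fy=1.5)[:,:,::-1])"
```

```text
time: 18.05
tcp_pos: [561.7, -232.5, 141.2]
eef_rot: [[0.066, 0.998, 0.002], [0.998, -0.066, -0.0], [-0.0, 0.002, -1.0]]
ft_force: [0.2, 0.3, -2.8]
width: 27.0
finger_force: 60.0
t 18.05 tcp [ 561.7 -232.5  141.2] yaw -0.066 shift [-0.9 -1.4 32.7] turn 0.001 q [ 0.51  0.43 -0.28  1.83  0.15  0.9   0.09]
```

View pics/w9.png

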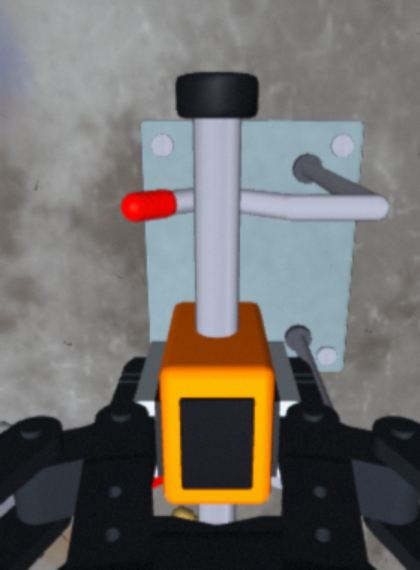

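The bar is over the V of the left hook (crop ≈(217,205)) and the knob is well outside it. Lower into the seats.

```bash
echo '{"steps":[[-0.009, -0.01, 0.1, 0], [-0.009, -0.01, 0.18, 0], [-0.009, -0.01, 0.25, 0], [-0.009, -0.01, 0.29, 0], [-0.009, -0.01, 0.29, 0], [-0.009, -0.01, 0.29, 0]]}' | python3 inch.py; python3 -c "
from h import *
go([560.3,-233.3,108.7],-.067);print(robot.get_obs()['ft_force'].round(1))"
```

```text
time: 18.85
tcp_pos: [559.9, -233.3, 111.0]
eef_rot: [[0.066, 0.998, 0.0], [0.998, -0.066, -0.0], [0.0, 0.0, -1.0]]
ft_force: [-0.6, -0.9, -2.9]
width: 27.6
finger_force: 60.4
t 18.85 tcp [ 559.9 -233.3  111. ] yaw -0.066 shift [0.  0.4 2.3] turn 0.001 q [ 0.5   0.46 -0.27  1.85  0.16  0.85  0.08]
[-0.6 -0.9 -2.9]
```

To row units: 1.5 mm is 0.015, 1 mm is 0.01.

```bash
echo '{"steps":[[0, 0, 0.01, 0], [0, 0, 0.015, 0], [0, 0, 0.015, 0]]}' | python3 inch.py; echo '{"steps":[[0, 0, 0.005, 0], [0, 0, 0.01, 0], [0, 0, 0.01, 0]]}' | python3 inch.py
```

```text
time: 19.23
tcp_pos: [560.2, -233.4, 109.7]
eef_rot: [[0.066, 0.998, 0.001], [0.998, -0.066, -0.0], [-0.0, 0.001, -1.0]]
ft_force: [1.5, 0.0, 0.5]
width: 27.5
finger_force: 60.5
time: 19.6
tcp_pos: [560.5, -233.4, 109.2]
eef_rot: [[0.066, 0.998, 0.001], [0.998, -0.066, -0.0], [-0.0, 0.002, -1.0]]
ft_force: [-0.5, 0.3, 9.9]
width: 27.2
finger_force: 61.9
```

Both hooks now carry the bar, so release it.

To row units: -150 mm is -1.5, -130 mm is -1.3.

```bash
echo '{"steps":[[0, 0, 0, 0], [0, 0, 0, 0], [0, 0, 0, 0], [0, 0, 0, 0], [0, 0, 0, 0], [0, 0, 0, 0], [0, 0, 0, 0], [0, 0, 0, 0]]}' | python3 inch.py 85; echo '{"steps":[[0, 0, -0.2, 0], [0, 0, -0.5, 0], [0, 0, -0.9, 0], [0, 0, -1.3, 0], [-0.3, 0, -1.5, 0], [-0.6, 0, -1.5, 0], [-1, 0, -1.5, 0], [-1, 0, -1.5, 0], [-1, 0, -1.5, 0]]}' | python3 inch.py; python3 - <<'E'
from h import *
print(robot.get_obs()['ft_force'].round(1))
w=robot.read_camera('wrist');s=robot.read_camera('scene')
cv2.imwrite('pics/end.png',np.hstack([cv2.resize(w[0:300,200:500],(400,400)),cv2.resize(s[150:250,310:410],(400,400))])[:,:,::-1])
E
```

```text
time: 20.6
tcp_pos: [559.8, -233.3, 108.3]
eef_rot: [[0.066, 0.998, -0.0], [0.998, -0.066, 0.0], [0.0, -0.0, -1.0]]
ft_force: [-0.4, -0.0, -0.7]
width: 85.4
finger_force: 0.0
time: 21.72
tcp_pos: [553.4, -332.5, 259.3]
eef_rot: [[0.066, 0.998, 0.001], [0.998, -0.066, 0.0], [0.0, 0.001, -1.0]]
ft_force: [0.5, 1.1, 0.3]
width: 84.9
finger_force: 0.0
[0.5 1.1 0.3]
```

View pics/end.png

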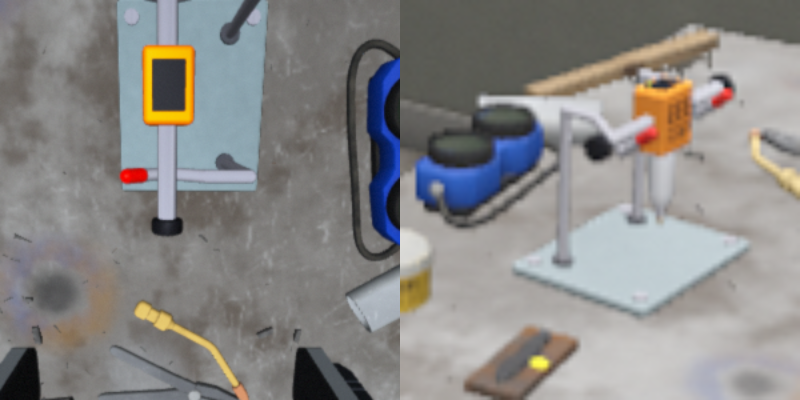

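The probe hangs upright with its bar in both hooks, the gripper is clear, and the yellow coupon is where it was.

```bash
python3 -c "
from rig import robot
print(robot.finish_job())"
```

```text
the job is handed in; nothing more can be done
None
```

I pressed the probe about 4–5 mm in for over a second on the white, then yellow, then blue dot, hung it back with its bar in both hooks, let go, and handed the job in at about 22 s; the hand-in call returned no verdict.

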